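# Tighten the lock ring of a suction filter pot with a pin spanner

### The arm

A 6-joint arm with a two-finger parallel gripper is mounted at the origin on a cart in front of the work surface, level with it; the furniture and walls round the work are solid. World frame = base frame: x ahead of the robot, y to its left, z up, the work surface at z = 0. Lengths are in m, angles in rad, forces in N, time in s.
With the tool pointing down it reaches from about 0.275 to 0.75 m from the base axis. Payload 10.2 kg.
Tool frame: the origin (TCP) lies at the centre of the arm's flange, where the gripper is bolted on; the fingertips stand 173 mm ahead of it and the grasp point (between the pads) lies 155 mm ahead of it; z points along the fingers, y is the line along which they close (so a half turn about z gives the same grasp; the last joint's range is limited). The gripper opens to 85 mm and grips with 20 to 120 N. Pads are 22 mm wide; open, the fingers measure 114 mm over their backs; the gripper's body (76 mm by 85 mm) begins 54 mm behind the grasp point. The pads swing forward as they close: fully open they stand 13 mm farther back than shut.
Start: joints at [0.899, 0.313, 1.498, -0, 1.331, -0.223], TCP at [0.228, 0.473, 0.405] pointing down, gripper open.
Joint ranges: [-2.94, 2.94], [-0.97, 2.17], [0.19, 2.56], [-1.23, 4.37], [0.02, 3.11], [-2.88, 2.88]. Speed limits (rad/s): [2.39, 2.39, 3.01, 3.14, 3.14, 3.14].

### API

Orientations are given as a unit quaternion [w, x, y, z].
In Python, from rig import bot, snapshot gives the robot as it stands. The module is installed in compiled form; this text tells all that it offers.
- The arm moves only by the tool step_arm, never from a script. Its argument "commands" is text: rows parted by semicolons, each of 6 numbers parted by spaces: the shift along the world's x, y, z in cm, then the turn, a rotation vector about the world's x, y, z in rad. In form: tx ty tz wx wy wz; .... A call has 1 to 10 rows; each row is the pose to reach, as a shift and turn from the pose commanded when the call began; what a row does not reach only later rows make up. A row lasts 1/12 s, in which the tool goes at most 41.7 mm and 7.16 degrees, less where a joint would pass 70% of its speed; a pose out of reach is approached as far as the arm can. A call with a gripper value outside its range is refused whole. "gripper" is the opening, from 0 (shut) to 1 (fully open), set as the call begins (left out, the last holds). The fingers move at their own pace and stop on an object; "squeeze" is the grip in N (left out, the last holds). Time passes only in rows, so rows that repeat a pose let the fingers close. It gives the time, the measured TCP pose, the force, the opening and the grip force at its end, in the units of the state.
- bot.state(): the state, without advancing time (a new reading comes with each control period).
- snapshot(name): name is "side" or "top"; returns a dict with "img" (400x640x3 uint8, red, green, blue), "depth" (400x640 float32, m along the optical axis (not along the pixel's ray), 0 where there is no reading), "K" (3x3 intrinsics, pixels), "cam_to_world" (4x4, takes a point from camera to world coordinates). Camera axes: x right, y down, z forward; pixel columns grow to the right and rows downward; lengths in m; the calibration is good to about 2 mm. A picture is of the moment at which its call begins.
- bot.job_done(): hands the job in; it is judged then, once.
The state is a dict: "clock": time; "joint_positions": joint angles; "joint_velocities": joint speeds; "joint_efforts": joint torques, N m; "tcp_pos": TCP position; "ee_rot": TCP orientation; "contact_force": force on the tool from outside, world axes, zero at the start; "torque": the same for the moment, N m; "gripper_width": finger opening in m; "grip_force": force on a finger pad.
Only numpy, scipy, OpenCV 4.12 (cv2) and the standard library are available. Lean on these libraries where they do the work, as an engineer would, in place of code of your own. Each camera call takes 0.05 s, during which the arm holds its last target. There are 200 camera calls.

### The job

The lock ring on the suction filter pot is loose. Take the two-pronged pin spanner from its stand, feel both prongs well down into the two holes of the pot's round steel collar without forcing them, and with the spanner turn the collar clockwise (seen from above) until the lock ring is fully up against its stop, gently and without straining it further. Then put the spanner back upright in its stand, both prongs in its holes, and leave the other things where they are.

Things in the scene. Friction and masses are not known exactly. Their poses are not given: they have to be found in the camera images.
- pot: grey round suction filter pot fixed to the worktop, 112 mm across the foot, 106 mm at the top; hose stub along +x. Origin: centre of its underside, on the axis of ring and collar, z up. Ring and collar lie on a springy gasket on it: they can be pressed down 6 mm at 2 N per mm (hard after that) and rise again when let go.
- stop_post (a point): top of the small upright stop post (8 x 10 mm) on the pot's rim, 74 mm above the worktop, 58 mm from the axis; the lock ring's lug ends against its side
- lock_ring (a joint): turn in rad, growing clockwise from above, of the dark steel lock ring (104 mm across, 82 inside, top 5 mm below the collar face; a lug on its rim). 1.2 = home at the stop (which yields a little); starts 0.6 to 0.85. Stiff (0.35 N m), stays where left. Driven only by the collar inside it, which has 0.4 rad free play either way against it and takes it along clockwise at the end of that play.
- collar_face (a point): point on the axis, on the flat top of the bright steel collar (disc 81 mm across, 78 mm above the worktop); not turning with it. Two round holes, 10 mm wide, 11 deep, on one diameter, centres 25 mm from the axis. Yaw of the line through them: pot yaw + 0.9 - lock_ring - p, where p, the collar's place in its play, is -0.4 to 0.4 and not measured. It turns in its play against 0.1 N m.
- spanner: steel two-pin spanner, 0.16 kg, upright. Origin midway between the prong tips, z up, x along the line through the prongs. Round prongs 7 mm wide (last 2 mm tapered), 10 mm long, at x = +-25 mm; head 62 x 16 mm from z = 10 to 22 mm; flat grip 40 (x) by 12 mm (y), z = 22 to 85 mm, to be pinched across y. Same when turned half round. Starts in the stand.
- prong_a (a point): centre of the tip of the prong at the spanner's +x
- prong_b (a point): centre of the tip of the prong at the spanner's -x
- stand: grey plastic block fixed to the worktop, 84 (x) by 36 mm, 30 mm high, on a 96 x 48 mm foot plate. Two holes 11 mm wide, 14 deep, at x = +-25 mm in its top. Origin: centre of its underside, z up. With the spanner in it the head lies on the block's top, the spanner's origin is 20 mm above the stand's and their x axes agree, either way round.
- bur_block: bystander: white block 34 x 62 mm with small burs standing in it, 34 mm high
- dappen_dish: bystander: small glass dish, 32 mm across, 22 mm high
- bond_bottle: bystander: small dark bottle with a white cap, 23 mm across, 55 mm high
Mind the look-alikes: they are no part of the job. Of the things shaped like the spanner, the steel one is meant.

How it is judged:
On the way, in this order (a step that is already met when the one before it is completed fails the run):
1. both prongs of the spanner are at least 5 mm down in the collar's holes (z of each of prong_a, prong_b in the frame of collar_face below -0.005 m and horizontal distance between spanner and collar_face below 0.005 m), for 0.2 s.
2. the lock ring is turned home to its stop (within 0.05 rad) with both prongs still in the holes (all of step 1 and value of joint lock_ring above 1.15 rad), for 0.2 s.
At the end, for the whole second after the job is handed in: The lock ring is home at its stop (joint above 1.15 rad of 1.2) and still; the spanner stands at rest and upright (within 0.08 rad) in its stand, within 6 mm of its centre and with its head down on the block to within 4 mm (value of joint lock_ring above 1.15 rad and velocity of joint lock_ring below 0.05 rad/s and horizontal distance between spanner and stand below 0.006 m and z of spanner in the frame of stand below 0.024 m and angle between spanner's own z axis and vertical below 0.08 rad and linear speed of spanner below 0.02 m/s); the robot touches nothing.
It fails at once if the spanner bears on the pot, its ring or its collar with more than 40 N (forced or overtightened) (contact force between spanner and pot above 40 N).
It fails at once if the fingers push on the pot, ring or collar (over 3 N) instead of the spanner (contact force between the fingers and pot above 3 N).
It fails at once if a bystander is moved by more than 20 mm (distance of any of bur_block, dappen_dish, bond_bottle from where it was at the start of the episode above 0.02 m).
It also fails if it takes over 61 s, if anything falls off the work surface, if the arm or the gripper's body presses on something with over 40 N, if the wrist force passes 120 N, or if a joint passes its speed limit or range.

## Working session

There is one attempt and no reset: what is moved stays moved. The work goes in short steps, Python scripts to look and compute and a tool call to move; the robot and the scene stay as the last step left them, time stands still between calls to the robot, and variables do not carry over. Pictures are saved under pics/ and viewed, at most 10 in all, crops included, and the job is handed in when it is done.

Besides the shell and the picture viewer there is one more tool, called by a JSON object that holds its "fn" and its "kwargs", one argument or row to a line. step_arm: Moves the arm, as the interface text tells. Its arguments: {"type":"object","properties":{"commands":{"type":"string"},"gripper":{"type":"number"},"squeeze":{"type":"number"}},"required":["commands"]}

```bash
mkdir -p pics && cat > h.py <<'E'
import numpy as np, cv2
from rig import bot, snapshot
def cap(n):
    s=snapshot(n); np.savez('last_%s.npz'%n,**s); return s
def ray(s,u,v,z):
    K=s['K'];T=s['cam_to_world']; d=T[:3,:3]@np.linalg.solve(K,[u,v,1.]); o=T[:3,3]
    return o+d*(z-o[2])/d[2]
def proj(s,p):
    T=s['cam_to_world']; c=T[:3,:3].T@(np.array(p)-T[:3,3]); q=s['K']@c; return q[:2]/q[2]
def cloud(s):
    v,u=np.mgrid[:400,:640]; d=s['depth']; P=np.linalg.inv(s['K'])@np.stack([u.ravel()*1.,v.ravel(),np.ones(u.size)])*d.ravel()
    T=s['cam_to_world']; return (T[:3,:3]@P+T[:3,3:]).T.reshape(400,640,3)
E
python3 - <<'E'
from h import *
for n in('top','side'):
    s=cap(n); cv2.imwrite(f'pics/{n}0.png',s['img'][:,:,::-1]); print(n,s['K'].round(1).tolist(),s['cam_to_world'].round(3).tolist(),(s['depth']>0).mean())
print(bot.state())
E
```

```text
top [[498.3, 0.0, 314.7], [0.0, 498.3, 194.1], [0.0, 0.0, 1.0]] [[-0.142, -0.96, 0.242, 0.297], [-0.99, 0.139, -0.03, 0.281], [-0.005, -0.244, -0.97, 0.901], [0.0, 0.0, 0.0, 1.0]] 0.9959609375
side [[444.5, 0.0, 321.7], [0.0, 444.5, 208.2], [0.0, 0.0, 1.0]] [[-0.993, -0.058, 0.1, 0.402], [-0.116, 0.519, -0.847, 1.003], [-0.002, -0.853, -0.522, 0.54], [0.0, 0.0, 0.0, 1.0]] 0.99282421875
{'clock': 0.1, 'joint_positions': array([ 8.98611331e-01,  3.13385677e-01,  1.49837915e+00,  1.05041345e-05,
        1.33099567e+00, -2.23383383e-01]), 'joint_velocities': array([ 3.95889158e-05, -2.27794093e-03, -1.85866046e-03,  1.16581627e-03,
       -8.10843118e-04, -1.18545875e-03]), 'joint_efforts': array([ 2.69124794e-03, -4.12898934e+01, -2.60140228e+01, -1.02023962e-04,
        3.03885572e-03, -7.94767431e-06]), 'tcp_pos': array([0.22776818, 0.4729763 , 0.40418968]), 'ee_rot': array([-2.57419952e-04,  2.22523413e-01,  9.74927171e-01, -5.24146996e-04]), 'contact_force': array([ 0.67651534, -0.79361285, -0.55045507]), 'torque': array([ 0.01067423, -0.04048735,  0.0218677 ]), 'grip_force': 0.0, 'gripper_width': 0.08537483774109597}
```

View pics/top0.png

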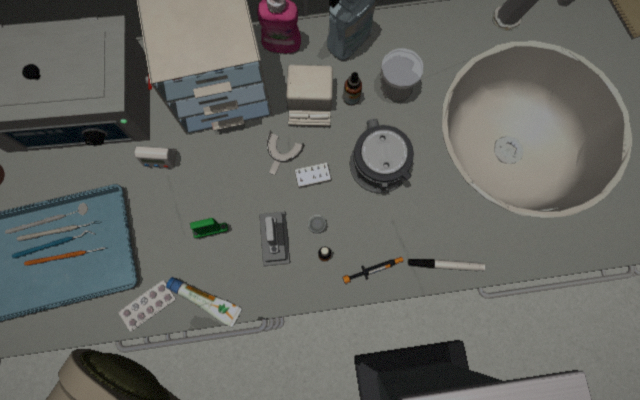

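View pics/side0.png

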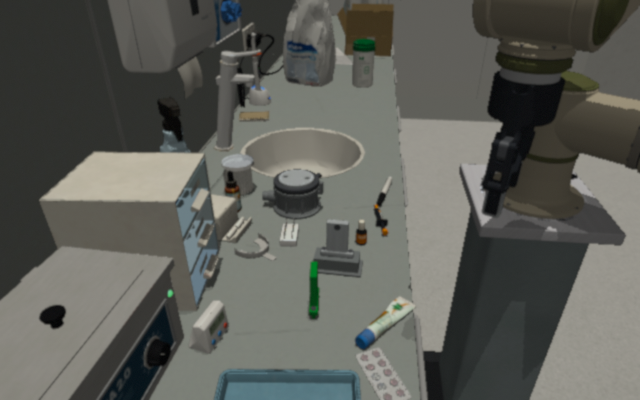

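The steel spanner stands in its stand at top (272,236) / side (338,240). It could be confused with the green one lying at top (208,227) / side (314,290). I choose the grey steel one in the stand. The pot is at top (383,155), and I'll check both in one close crop.

```bash
python3 - <<'E'
from h import *
def L(n): return dict(np.load(f'last_{n}.npz'))
t,s=L('top'),L('side')
f=lambda im,u,v,w,h,k: cv2.resize(np.clip(im[v:v+h,u:u+w,::-1].astype(float)*1.8,0,255).astype('uint8'),None,fx=k,fy=k,interpolation=cv2.INTER_CUBIC)
a=f(t['img'],340,110,80,60+25,4.7);a=cv2.resize(a,(400,300));
b=f(t['img'],235,200,80,75,1);
g=lambda im,u,v: cv2.resize(f(im,u,v,80,60,1),(400,300),interpolation=cv2.INTER_CUBIC)
out=np.vstack([np.hstack([g(t['img'],345,118),g(t['img'],235,207)]),np.hstack([g(s['img'],258,160),g(s['img'],300,215)])])
cv2.imwrite('pics/crop1.png',out)
for n,q in(('top',t),('side',s)):
    C=cloud(q)
    for nm,zr,ctr,R in(('grip',(.1,.112),None,0),):
        m=(C[...,2]>.09)&(C[...,2]<.12)
        u0,v0,u1,v1=(245,205,295,270) if n=='top' else (305,210,370,280)
        k=np.zeros_like(m);k[v0:v1,u0:u1]=1
        P=C[m&k]; print(n,'grip',len(P),P.mean(0),P.max(0)-P.min(0),C[k&(C[...,2]>.02)][:,2].max())
    u0,v0,u1,v1=(345,115,420,195) if n=='top' else (260,160,330,220)
    k=np.zeros_like(m);k[v0:v1,u0:u1]=1
    P=C[k&(C[...,2]>.072)]; print('pot',len(P),P.mean(0),P.max(0),P.min(0),np.median(P[:,2]))
    T=C[k&(C[...,2]<.01)]; print('table z',np.median(T[:,2]))
E
```

```text
top grip 200 [0.44914605 0.3382123  0.10494598] [0.03970266 0.01322959 0.01851636] 0.9014923793706522
pot 2505 [0.5564804 0.1277538 0.0844962] [0.61237264 0.2813594  0.90149238] [0.29740472 0.07481107 0.07200427] 0.07756821038234096
table z 0.0010262457067956587
side grip 232 [0.452946   0.34264412 0.09989332] [0.03948068 0.01709036 0.01762078] 0.5402548902961779
pot 791 [0.55892412 0.1539205  0.0869323 ] [0.61589242 1.00289547 0.54025489] [0.40238241 0.07328919 0.07200203] 0.07749833133356637
table z -0.0003848335716631901
```

View pics/crop1.png

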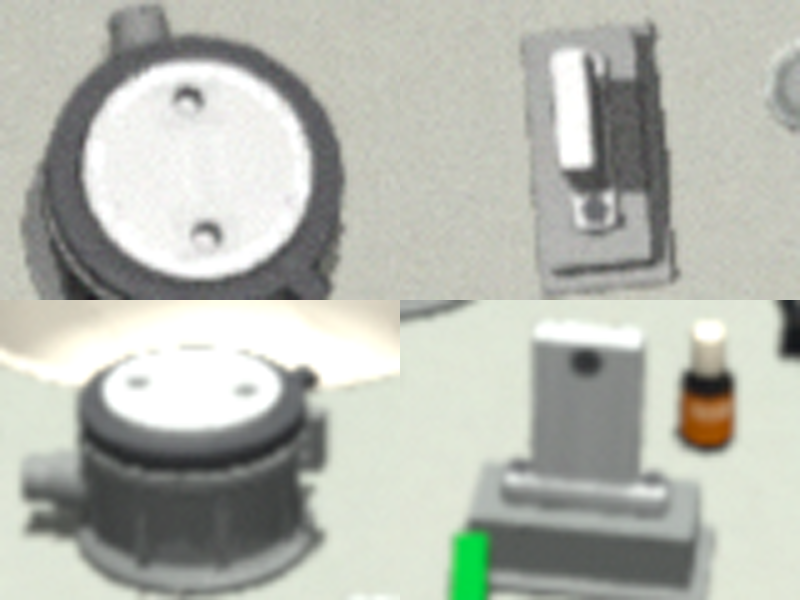

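```bash
cat >> h.py <<'E'
def W(s,pts,z): return np.array([ray(s,u,v,z) for u,v in pts])
def circ(P):
    A=np.c_[2*P[:,:2],np.ones(len(P))]; x=np.linalg.lstsq(A,(P[:,:2]**2).sum(1),rcond=None)[0]; return x[:2],np.sqrt(x[2]+x[:2]@x[:2])
def disc(s,box,z=.078,th=None):
    u0,v0,u1,v1=box; g=cv2.cvtColor(s['img'],cv2.COLOR_RGB2GRAY)[v0:v1,u0:u1]; g=cv2.resize(g,None,fx=4,fy=4,interpolation=cv2.INTER_CUBIC)
    C=cloud(s)[v0:v1,u0:u1,2]; k=cv2.resize(((C>.070)&(C<.090)).astype('uint8'),None,fx=4,fy=4,interpolation=cv2.INTER_NEAREST)
    t=th or cv2.threshold(g[k>0].reshape(-1,1),0,255,cv2.THRESH_OTSU)[0]
    m=((g>t)&(k>0)).astype('uint8')
    cs,h=cv2.findContours(m,cv2.RETR_CCOMP,cv2.CHAIN_APPROX_NONE)
    i=max(range(len(cs)),key=lambda i:cv2.contourArea(cs[i]))
    px=lambda c:(c.reshape(-1,2)+.5)/4-.5+[u0,v0]
    c,r=circ(W(s,px(cs[i]),z)); out=[]
    for j,q in enumerate(cs):
        if h[0,j,3]==i and cv2.contourArea(q)>30:
            P=W(s,px(q),z); b=P[:,:2]; out.append((((b.max(0)+b.min(0))/2).round(4).tolist(),np.ptp(b,axis=0).round(4).tolist()))
    return t,c.round(4),round(r,4),out
def rect(s,m,z):
    cs,_=cv2.findContours(m.astype('uint8'),cv2.RETR_EXTERNAL,cv2.CHAIN_APPROX_NONE); c=max(cs,key=cv2.contourArea)
    P=W(s,c.reshape(-1,2),z)[:,:2]; (x,y),(w,h),a=cv2.minAreaRect((P*1000).astype('float32'))
    if w<h: w,h,a=h,w,a+90
    return (x/1000,y/1000),(w,h),np.deg2rad(a)
E
python3 - <<'E'
from h import *
L=lambda n: dict(np.load(f'last_{n}.npz'))
t,s=L('top'),L('side')
print('top',disc(t,(345,110,420,195))); print('side',disc(s,(260,160,330,215)))
C=cloud(t); box=np.zeros((400,640),bool); box[205:270,245:295]=1
g=cv2.cvtColor(t['img'],cv2.COLOR_RGB2GRAY)
print('grip top bright',rect(t,box&(g>125)&(C[...,2]>.08),.105), 'grip cloud',C[box&(C[...,2]>.098)&(C[...,2]<.12)].mean(0))
print('block top',rect(t,box&(C[...,2]>.024)&(C[...,2]<.2),.030),'foot',rect(t,box&(C[...,2]>.003)&(C[...,2]<.2),.004))
Cs=cloud(s); b2=np.zeros((400,640),bool); b2[210:280,300:375]=1
P=Cs[b2&(Cs[...,2]>.06)&(Cs[...,2]<.12)]; d=P[:,:2]-P[:,:2].mean(0); ev=np.linalg.eigh(d.T@d)[1][:,1]
print('side grip face',P.mean(0),P.max(0),P.min(0),'yaw',np.arctan2(ev[1],ev[0]))
P=C[box&(C[...,2]>.098)&(C[...,2]<.12)]; d=P[:,:2]-P[:,:2].mean(0); ev=np.linalg.eigh(d.T@d)[1][:,1]; print('top yaw',np.arctan2(ev[1],ev[0]),np.percentile(P[:,2],[5,50,95]))
# two-view height of the grip top: triangulate centre
gt=box&(g>125)&(C[...,2]>.08); v,u=np.nonzero(gt); ct=(u.mean(),v.mean()); 
gs=cv2.cvtColor(s['img'],cv2.COLOR_RGB2GRAY); m2=b2&(gs>125)&(Cs[...,2]>.08)&(Cs[...,2]<.12); v2,u2=np.nonzero(m2); 
print(ct,len(u),len(u2),u2.mean(),v2.mean())
for n,q,(a,b) in(('t',t,ct),('s',s,(u2.mean(),v2.mean()))): print(n,[ray(q,a,b,z)[:2].round(4).tolist() for z in(.095,.105,.115)])
# pot things
P=C[110:195,345:420].reshape(-1,3); c=np.array([.5563,.1200])
for z0,z1 in((.01,.03),(.03,.06),(.06,.071),(.0715,.0755),(.082,.12)):
    Q=P[(P[:,2]>z0)&(P[:,2]<z1)]; r=np.hypot(*(Q[:,:2]-c).T); Q=Q[(r>.0535)&(r<.1)]; print(z0,len(Q)); 
    if len(Q): h=np.histogram(np.arctan2(Q[:,1]-c[1],Q[:,0]-c[0]),36,(-np.pi,np.pi))[0]; print(h.tolist())
E
```

```text
top (95.0, array([0.5625, 0.1256]), np.float64(0.0397), [([0.5376, 0.1271], [0.0111, 0.0118]), ([0.5876, 0.1244], [0.0118, 0.011])])
side (103.0, array([0.5646, 0.1246]), np.float64(0.0413), [])
grip top bright ((0.45108282470703126, 0.3388661804199219), (36.87980651855469, 9.592840194702148), np.float64(3.099034540422)) grip cloud [0.44956477 0.33835849 0.10549903]
block top ((0.45006729125976563, 0.33859317016601564), (84.78260803222656, 36.31959915161133), np.float64(3.0954589803424595)) foot ((0.4502991027832031, 0.3393678588867188), (98.00934600830078, 52.73329544067383), np.float64(3.0947355326323396))
side grip face [0.45897104 0.36718935 0.08552631] [0.48925373 0.47202249 0.10766475] [0.43303943 0.33140083 0.06017625] yaw 1.3121397296739445
top yaw 3.1083786337131465 [0.10273515 0.10569885 0.10809928]
(np.float64(268.76153846153846), np.float64(228.16923076923078)) 130 66 337.3636363636364 221.4848484848485
t [[0.4527, 0.3393], [0.4508, 0.3386], [0.4489, 0.3379]]
s [[0.4538, 0.3233], [0.4527, 0.3386], [0.4515, 0.3538]]
0.01 25
[0, 0, 0, 0, 0, 0, 0, 0, 0, 0, 0, 0, 0, 0, 0, 0, 0, 1, 0, 3, 0, 0, 0, 0, 2, 4, 5, 4, 3, 1, 1, 1, 0, 0, 0, 0]
0.03 130
[0, 0, 0, 0, 0, 0, 0, 0, 0, 0, 0, 0, 0, 0, 0, 0, 0, 3, 52, 31, 0, 0, 0, 0, 2, 4, 2, 6, 7, 7, 3, 0, 0, 3, 10, 0]
0.06 56
[0, 0, 2, 2, 0, 0, 0, 0, 0, 0, 0, 0, 0, 0, 0, 0, 1, 0, 0, 1, 0, 2, 0, 0, 1, 2, 8, 5, 10, 8, 2, 0, 0, 3, 9, 0]
0.0715 160
[0, 0, 0, 4, 0, 0, 0, 0, 0, 0, 0, 0, 0, 0, 0, 0, 1, 8, 8, 11, 12, 14, 17, 13, 16, 14, 11, 11, 4, 2, 0, 0, 0, 1, 13, 0]
0.082 0
```

The crop confirms it: a steel spanner with its eye hole in the grey stand, and the collar holes at top (382.6,137.6) and (386.2,164.8). The two views put the grip top at 0.105 m, as the text says. I move above the spanner now.

{"fn": "step_arm", "kwargs": {
  "commands": "3 -2 0 0 0 0.1;6.5 -4 0 0 0 0.2;10 -6 -1.5 0 0 0.3;13.5 -8 -3 0 0 0.4;17 -10 -5 0 0 0.404;20 -12 -7 0 0 0.404;22.3 -13.4 -9 0 0 0.404;22.3 -13.4 -10 0 0 0.404;22.3 -13.4 -10 0 0 0.404;22.3 -13.4 -10 0 0 0.404",
  "gripper": 0.5,
  "squeeze": 60
}}

```text
clock: 0.93
tcp_pos: [0.4504, 0.3393, 0.3046]
ee_rot: [-0.001, 0.022, 1.0, -0.0]
contact_force: [0.7, 0.2, 0.6]
gripper_width: 0.043
grip_force: 0.0
```

```bash
python3 - <<'E'
from h import *
t=dict(np.load('last_top.npz')); s=dict(np.load('last_side.npz')); c=np.array([.563,.1255])
for n,q,(u0,v0,u1,v1) in(('top',t,(345,105,425,200)),('side',s,(245,160,335,225))):
    C=cloud(q); P=C[v0:v1,u0:u1].reshape(-1,3)
    for nm,z0,z1,r0,r1 in(('stub',.02,.06,.062,.1),('high',.066,.08,.0545,.075)):
        r=np.hypot(*(P[:,:2]-c).T); Q=P[(P[:,2]>z0)&(P[:,2]<z1)&(r>r0)&(r<r1)]
        a=np.arctan2(*(Q[:,:2]-c).T[::-1]); print(n,nm,np.histogram(a,32,(-np.pi,np.pi))[0].tolist())
        k=abs(a-.2)<.35; 
        if nm=='stub': print('stub mean',Q[k].mean(0),np.arctan2(*(Q[k].mean(0)[:2]-c)[::-1]),k.sum())
st=bot.state(); R=st['ee_rot']; print(st['tcp_pos'],R,2*np.arctan2(R[2],R[1])-np.pi/2,st['contact_force'],st['clock'])
E
```

```text
top stub [0, 0, 0, 0, 0, 0, 0, 0, 0, 0, 0, 0, 0, 0, 0, 23, 60, 5, 0, 0, 0, 0, 0, 0, 0, 0, 0, 0, 0, 0, 4, 7]
stub mean [0.63335339 0.13022549 0.03555705] 0.0670671981234079 88
top high [0, 0, 25, 15, 0, 0, 0, 0, 0, 0, 0, 0, 0, 0, 0, 0, 0, 0, 0, 0, 0, 0, 0, 0, 0, 0, 0, 0, 0, 0, 12, 22]
side stub [0, 0, 0, 0, 0, 0, 0, 0, 0, 0, 0, 0, 0, 0, 0, 4, 63, 16, 0, 0, 0, 0, 0, 0, 0, 0, 0, 0, 0, 0, 0, 0]
stub mean [0.63356167 0.13541917 0.03173499] 0.13965926814600166 83
side high [0, 0, 8, 4, 0, 0, 0, 0, 0, 0, 0, 0, 0, 0, 0, 0, 0, 0, 0, 1, 0, 1, 1, 1, 0, 0, 0, 0, 0, 0, 13, 2]
[0.45042316 0.33926802 0.30457565] [-6.00521590e-04  2.23999265e-02  9.99748899e-01 -1.47199455e-04] 1.5259927179421928 [0.66066479 0.17000065 0.64230338] 0.9333
```

{"fn": "step_arm", "kwargs": {
  "commands": "0 -0.05 -2.5 0 0 0;0 -0.05 -5 0 0 0;0 -0.05 -7 0 0 0;0 -0.05 -7.4 0 0 0;0 -0.05 -7.4 0 0 0"
}}

```text
clock: 1.35
tcp_pos: [0.4501, 0.3393, 0.231]
ee_rot: [-0.0, 0.022, 1.0, -0.0]
contact_force: [-0.6, 0.0, 0.2]
gripper_width: 0.0428
grip_force: 0.0
```

{"fn": "step_arm", "kwargs": {
  "commands": "0 0 0 0 0 0;0 0 0 0 0 0;0 0 0 0 0 0;0 0 0 0 0 0;0 0 0 0 0 0;0 0 0 0 0 0;0 0 0 0 0 0",
  "gripper": 0,
  "squeeze": 70
}}

```text
clock: 1.93
tcp_pos: [0.451, 0.3388, 0.2322]
ee_rot: [0.001, 0.022, 1.0, 0.001]
contact_force: [-2.5, 0.7, 7.1]
gripper_width: 0.0116
grip_force: 69.4
```

{"fn": "step_arm", "kwargs": {
  "commands": "0 0 0.7 0 0 0;0 0 1.5 0 0 0;0 0 3 0 0 0;0 0 5 0 0 0;0 0 7 0 0 0;0 0 9 0 0 0;0 0 10 0 0 0;0 0 10 0 0 0;0 0 10 0 0 0"
}}

```text
clock: 2.68
tcp_pos: [0.4507, 0.3384, 0.3305]
ee_rot: [0.0, 0.022, 1.0, -0.0]
contact_force: [-0.5, -0.1, -2.0]
gripper_width: 0.0113
grip_force: 68.3
```

```bash
python3 - <<'E'
from h import *
s=cap('side'); t=cap('top')
st=bot.state(); print({k:np.round(v,4).tolist() for k,v in st.items() if k[:5]!='joint'})
f=lambda im,u,v,w,h: cv2.resize(np.clip(im[v:v+h,u:u+w,::-1].astype(float)*1.6,0,255).astype('uint8'),(400,400),interpolation=cv2.INTER_CUBIC)
p=proj(s,(.45,.339,.15)).astype(int); q=proj(t,(.45,.339,.12)).astype(int); print(p,q)
cv2.imwrite('pics/held.png',np.hstack([f(s['img'],p[0]-50,p[1]-35,100,100),f(t['img'],q[0]-50,q[1]-50,100,100)]))
E
```

```text
{'clock': 2.7833, 'tcp_pos': [0.4506, 0.3384, 0.3294], 'ee_rot': [-0.001, 0.0224, 0.9997, -0.0005], 'contact_force': [0.649, -0.238, -1.5581], 'torque': [0.0665, -0.0258, -0.0443], 'grip_force': 68.3276, 'gripper_width': 0.0111}
[339 199] [267 227]
```

View pics/held.png

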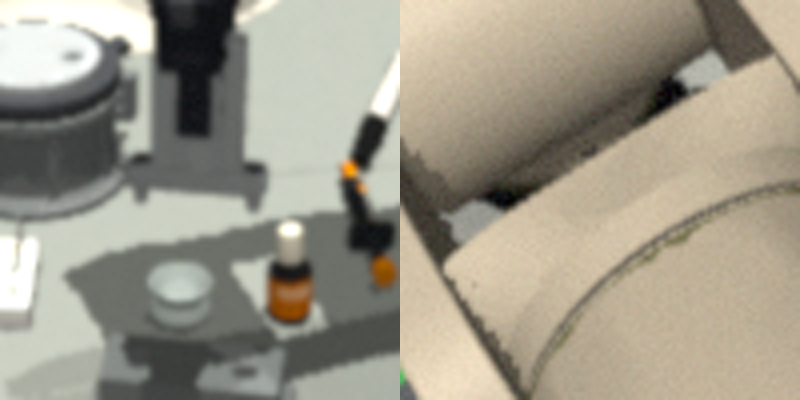

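The spanner is held upright with both prongs free, at crop (140,203) and (253,208). I move over the pot.

{"fn": "step_arm", "kwargs": {
  "commands": "1 -2 0 0 0 0;3 -5 0 0 0 0;5 -9 0 0 0 -0.01;7 -13 0 0 0 -0.01;9 -17 0 0 0 -0.01;10.5 -20 0 0 0 -0.01;11.2 -21.3 0 0 0 -0.01;11.2 -21.3 -1 0 0 -0.01;11.2 -21.3 -2 0 0 -0.01;11.2 -21.3 -2 0 0 -0.01"
}}

```text
clock: 3.62
tcp_pos: [0.5619, 0.1262, 0.3074]
ee_rot: [-0.003, 0.027, 1.0, 0.0]
contact_force: [-0.6, -0.1, -2.0]
gripper_width: 0.0111
grip_force: 68.5
```

```bash
python3 - <<'E'
from h import *
s=cap('side')
st=bot.state(); print({k:np.round(v,4).tolist() for k,v in st.items() if k[:5]!='joint'})
x,y,z=st['tcp_pos']; R=st['ee_rot'];yaw=2*np.arctan2(R[2],R[1])-np.pi; print('yaw',yaw)
p=proj(s,(x,y,.08)).astype(int); u0,v0=p[0]-40,p[1]-50
im=np.clip(s['img'].astype(float)*1.6,0,255).astype('uint8')[v0:v0+75,u0:u0+80,::-1]; im=cv2.resize(im,(800,600-0)[:2] if 0 else (640,600),interpolation=cv2.INTER_CUBIC)
for k in(-1,1):
    for c,zz,col in(((x,y),z-.2115,(0,0,255)),((.5626,.1257),.078,(0,255,0))):
        a=yaw if zz!=.078 else -.054
        q=proj(s,(c[0]+k*.025*np.cos(a),c[1]+k*.025*np.sin(a),zz)); print(col,q.round(1)); cv2.circle(im,tuple(int(i) for i in((q-[u0,v0]+.5)*8)),4,col,-1)
cv2.imwrite('pics/hover.png',im)
E
```

```text
{'clock': 3.6667, 'tcp_pos': [0.5621, 0.1265, 0.3087], 'ee_rot': [-0.0021, 0.0268, 0.9996, 0.0], 'contact_force': [0.1877, 0.4639, -1.0974], 'torque': [-0.013, -0.0251, 0.0423], 'grip_force': 68.4843, 'gripper_width': 0.0111}
yaw -0.05353503047678343
(0, 0, 255) [307.5 170.4]
(0, 255, 0) [307.5 177.9]
(0, 0, 255) [285.6 168.8]
(0, 255, 0) [285.8 176.2]
```

View pics/hover.png

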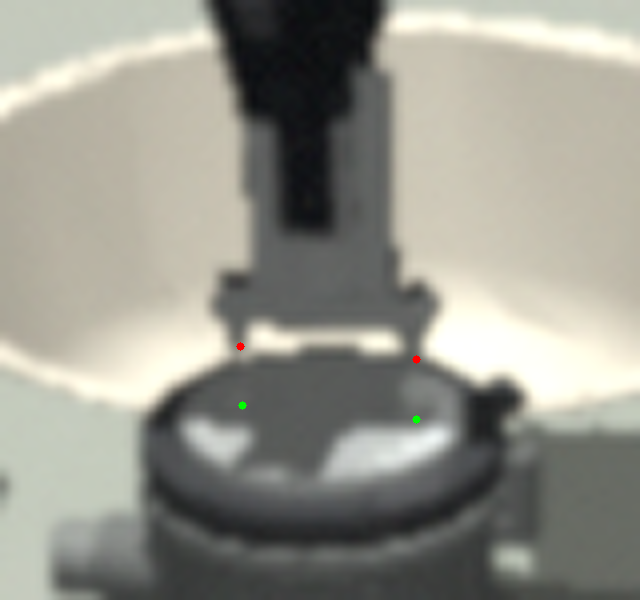

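The predicted prong tips (red) fall on the seen prongs, and the predicted holes (green) agree with the hole pixels from the side view. I lower slowly.

{"fn": "step_arm", "kwargs": {
  "commands": "0.05 -0.06 -0.7 0 0 0;0.05 -0.06 -1.3 0 0 0;0.05 -0.06 -1.5 0 0 0;0.05 -0.06 -1.7 0 0 0;0.05 -0.06 -1.9 0 0 0;0.05 -0.06 -2.1 0 0 0;0.05 -0.06 -2.1 0 0 0;0.05 -0.06 -2.1 0 0 0"
}}

```text
clock: 4.33
tcp_pos: [0.5633, 0.1249, 0.2897]
ee_rot: [0.0, 0.027, 1.0, -0.0]
contact_force: [-0.3, 0.5, -1.9]
gripper_width: 0.0113
grip_force: 68.5
```

{"fn": "step_arm", "kwargs": {
  "commands": "0 0 -0.15 0 0 0;0 0 -0.3 0 0 0;0 0 -0.3 0 0 0;0 0 -0.3 0 0 0"
}}

```text
clock: 4.67
tcp_pos: [0.5633, 0.1249, 0.2867]
ee_rot: [-0.0, 0.027, 1.0, -0.0]
contact_force: [-0.1, -0.9, -1.5]
gripper_width: 0.0115
grip_force: 68.5
```

{"fn": "step_arm", "kwargs": {
  "commands": "0 0 -0.1 0 0 0;0 0 -0.2 0 0 0;0 0 -0.3 0 0 0;0 0 -0.4 0 0 0;0 0 -0.4 0 0 0;0 0 -0.4 0 0 0"
}}

```text
clock: 5.17
tcp_pos: [0.5633, 0.1249, 0.2826]
ee_rot: [-0.0, 0.027, 1.0, -0.0]
contact_force: [0.4, -0.1, -1.4]
gripper_width: 0.011
grip_force: 68.5
```

{"fn": "step_arm", "kwargs": {
  "commands": "0 0 -0.1 0 0 0;0 0 -0.2 0 0 0;0 0 -0.2 0 0 0;0 0 -0.2 0 0 0;0 0 -0.2 0 0 0",
  "gripper": 0,
  "squeeze": 110
}}

```text
clock: 5.58
tcp_pos: [0.5633, 0.1249, 0.2807]
ee_rot: [-0.0, 0.027, 1.0, -0.0]
contact_force: [-0.5, 0.5, -2.0]
gripper_width: 0.0106
grip_force: 107.0
```

{"fn": "step_arm", "kwargs": {
  "commands": "0 0 0 0 0 -0.02;0 0 0 0 0 -0.05;0 0 0 0 0 -0.08;0 0 0 0 0 -0.11;0 0 0 0 0 -0.14;0 0 0 0 0 -0.17;0 0 0 0 0 -0.2;0 0 0 0 0 -0.2"
}}

```text
clock: 6.25
tcp_pos: [0.5633, 0.1248, 0.2807]
ee_rot: [-0.0, 0.128, 0.992, -0.0]
contact_force: [-0.8, -2.4, -0.4]
gripper_width: 0.0111
grip_force: 107.4
```

```bash
cat > q.py <<'E'
from h import *
st=bot.state(); print({k:np.round(v,4).tolist() for k,v in st.items() if k[:5]!='joint'})
R=st['ee_rot'];print('yaw',2*np.arctan2(R[2],R[1])-np.pi, st['joint_positions'].round(2))
E
python3 q.py
```

```text
{'clock': 6.25, 'tcp_pos': [0.5633, 0.1248, 0.2807], 'ee_rot': [-0.0001, 0.1276, 0.9918, -0.0004], 'contact_force': [-0.8438, -2.3834, -0.4318], 'torque': [-0.5445, 0.0974, 0.3056], 'grip_force': 107.3675, 'gripper_width': 0.0111}
yaw -0.2559715204231843 [ 0.02  0.55  1.49 -0.    1.1  -1.3 ]
```

{"fn": "step_arm", "kwargs": {
  "commands": "0 0 0 0 0 -0.03;0 0 0 0 0 -0.06;0 0 0 0 0 -0.09;0 0 0 0 0 -0.12;0 0 0 0 0 -0.15;0 0 0 0 0 -0.18;0 0 0 0 0 -0.2;0 0 0 0 0 -0.2"
}}

```text
clock: 6.92
tcp_pos: [0.5633, 0.1247, 0.2807]
ee_rot: [-0.0, 0.226, 0.974, -0.0]
contact_force: [-0.7, -2.8, -2.0]
gripper_width: 0.0108
grip_force: 107.4
```

```bash
python3 q.py
```

```text
{'clock': 6.9167, 'tcp_pos': [0.5633, 0.1247, 0.2807], 'ee_rot': [-0.0, 0.2256, 0.9742, -0.0004], 'contact_force': [-0.7231, -2.7567, -2.0314], 'torque': [-0.7671, 0.2554, 0.2974], 'grip_force': 107.4312, 'gripper_width': 0.0108}
yaw -0.45502327473555226 [ 0.01  0.55  1.49 -0.    1.1  -1.1 ]
```

{"fn": "step_arm", "kwargs": {
  "commands": "0 0 0 0 0 -0.02;0 0 0 0 0 -0.04;0 0 0 0 0 -0.06;0 0 0 0 0 -0.08;0 0 0 0 0 -0.08"
}}

```text
clock: 7.33
tcp_pos: [0.5633, 0.1247, 0.2807]
ee_rot: [-0.0, 0.265, 0.964, -0.0]
contact_force: [-1.6, -5.5, -1.6]
gripper_width: 0.0106
grip_force: 107.5
```

```bash
python3 q.py
```

```text
{'clock': 7.3333, 'tcp_pos': [0.5633, 0.1247, 0.2807], 'ee_rot': [-0.0001, 0.2651, 0.9642, -0.0003], 'contact_force': [-1.618, -5.5099, -1.5525], 'torque': [-0.9966, 0.3078, 0.3176], 'grip_force': 107.4916, 'gripper_width': 0.0106}
yaw -0.5366383552330078 [ 0.01  0.55  1.49 -0.    1.1  -1.02]
```

{"fn": "step_arm", "kwargs": {
  "commands": "0 0 0 0 0 -0.01;0 0 0 0 0 -0.02;0 0 0 0 0 -0.03;0 0 0 0 0 -0.03"
}}

```text
clock: 7.67
tcp_pos: [0.5633, 0.1247, 0.2807]
ee_rot: [-0.0, 0.279, 0.96, -0.0]
contact_force: [-1.7, -6.0, -1.0]
gripper_width: 0.0108
grip_force: 107.5
```

```bash
python3 q.py
```

```text
{'clock': 7.6667, 'tcp_pos': [0.5633, 0.1247, 0.2807], 'ee_rot': [-0.0001, 0.2793, 0.9602, -0.0003], 'contact_force': [-1.7161, -6.0351, -1.0129], 'torque': [-1.0662, 0.3287, 0.2817], 'grip_force': 107.493, 'gripper_width': 0.0108}
yaw -0.5660809164573553 [ 0.02  0.55  1.49 -0.    1.1  -0.99]
```

{"fn": "step_arm", "kwargs": {
  "commands": "0 -0.02 0 0 0 -0.01;-0.01 -0.05 0 0 0 -0.02;-0.01 -0.05 0 0 0 -0.03;-0.01 -0.05 0 0 0 -0.03"
}}

```text
clock: 8.0
tcp_pos: [0.5632, 0.1244, 0.2807]
ee_rot: [0.0, 0.294, 0.956, 0.0]
contact_force: [-1.6, -2.6, -2.1]
gripper_width: 0.0106
grip_force: 107.5
```

```bash
python3 q.py
```

```text
{'clock': 8.0, 'tcp_pos': [0.5632, 0.1244, 0.2807], 'ee_rot': [0.0, 0.2935, 0.9559, 0.0001], 'contact_force': [-1.5518, -2.6399, -2.1232], 'torque': [-0.6199, 0.2383, 0.2611], 'grip_force': 107.5156, 'gripper_width': 0.0106}
yaw -0.5958425842318316 [ 0.01  0.55  1.49  0.    1.1  -0.96]
```

{"fn": "step_arm", "kwargs": {
  "commands": "0 0 0 0 0 -0.01;0 0 0 0 0 -0.02;0 0 0 0 0 -0.02"
}}

```text
clock: 8.25
tcp_pos: [0.5632, 0.1244, 0.2807]
ee_rot: [-0.0, 0.303, 0.953, 0.0]
contact_force: [-1.7, -3.6, -1.5]
gripper_width: 0.0108
grip_force: 107.5
```

```bash
python3 q.py
```

```text
{'clock': 8.25, 'tcp_pos': [0.5632, 0.1244, 0.2807], 'ee_rot': [-0.0, 0.303, 0.953, 0.0], 'contact_force': [-1.6932, -3.6099, -1.466], 'torque': [-0.6642, 0.2335, 0.2801], 'grip_force': 107.5141, 'gripper_width': 0.0108}
yaw -0.6156544737097134 [ 0.01  0.55  1.49  0.    1.1  -0.94]
```

{"fn": "step_arm", "kwargs": {
  "commands": "0 0 0 0 0 -0.01;0 0 0 0 0 -0.02;0 0 0 0 0 -0.03;0 0 0 0 0 -0.03"
}}

```text
clock: 8.58
tcp_pos: [0.5632, 0.1244, 0.2807]
ee_rot: [-0.0, 0.317, 0.948, 0.0]
contact_force: [-1.2, -3.7, -0.9]
gripper_width: 0.0107
grip_force: 107.5
```

```bash
python3 q.py
```

```text
{'clock': 8.5833, 'tcp_pos': [0.5632, 0.1244, 0.2807], 'ee_rot': [-0.0, 0.3173, 0.9483, 0.0], 'contact_force': [-1.1672, -3.6776, -0.8971], 'torque': [-0.5606, 0.2092, 0.2968], 'grip_force': 107.5131, 'gripper_width': 0.0107}
yaw -0.6456851147682698 [ 0.01  0.55  1.49  0.    1.1  -0.91]
```

{"fn": "step_arm", "kwargs": {
  "commands": "0 0 0 0 0 -0.01;0 0 0 0 0 -0.02;0 0 0 0 0 -0.02"
}}

```text
clock: 8.83
tcp_pos: [0.5632, 0.1244, 0.2807]
ee_rot: [-0.0, 0.327, 0.945, 0.0]
contact_force: [-1.4, -2.6, -1.5]
gripper_width: 0.0107
grip_force: 107.5
```

```bash
python3 q.py
```

```text
{'clock': 8.8333, 'tcp_pos': [0.5632, 0.1244, 0.2807], 'ee_rot': [-0.0, 0.3267, 0.9451, 0.0], 'contact_force': [-1.4494, -2.6369, -1.5198], 'torque': [-0.5557, 0.2242, 0.3555], 'grip_force': 107.5121, 'gripper_width': 0.0107}
yaw -0.6655592636649761 [ 0.01  0.55  1.49  0.    1.1  -0.89]
```

{"fn": "step_arm", "kwargs": {
  "commands": "0 0 0 0 0 -0.01;0 0 0 0 0 -0.02;0 0 0 0 0 -0.02"
}}

```text
clock: 9.08
tcp_pos: [0.5632, 0.1244, 0.2807]
ee_rot: [-0.0, 0.336, 0.942, 0.0]
contact_force: [-1.4, -3.0, -0.0]
gripper_width: 0.0105
grip_force: 107.5
```

```bash
python3 q.py; python3 - <<'E'
from h import *
t=cap('top'); s=cap('side'); c=np.array([.563,.1255])
for n,q,(u0,v0,u1,v1) in(('top',t,(345,105,425,200)),('side',s,(245,160,335,225))):
    C=cloud(q); P=C[v0:v1,u0:u1].reshape(-1,3); r=np.hypot(*(P[:,:2]-c).T); Q=P[(P[:,2]>.066)&(P[:,2]<.08)&(r>.0545)&(r<.075)]
    print(n,np.histogram(np.arctan2(*(Q[:,:2]-c).T[::-1]),32,(-np.pi,np.pi))[0].tolist())
E
```

```text
{'clock': 9.0833, 'tcp_pos': [0.5632, 0.1244, 0.2807], 'ee_rot': [-0.0, 0.3361, 0.9418, 0.0], 'contact_force': [-1.3847, -2.9941, -0.0262], 'torque': [-0.5831, 0.2496, 0.3373], 'grip_force': 107.5123, 'gripper_width': 0.0105}
yaw -0.6856479334304657 [ 0.01  0.55  1.49  0.    1.1  -0.87]
top [39, 0, 0, 0, 0, 0, 0, 0, 0, 0, 0, 0, 0, 0, 0, 0, 0, 0, 0, 0, 0, 0, 0, 0, 0, 0, 0, 0, 0, 0, 13, 26]
side [7, 0, 0, 0, 0, 0, 0, 0, 0, 0, 0, 0, 0, 0, 0, 0, 0, 0, 0, 1, 2, 2, 0, 1, 0, 0, 0, 0, 0, 0, 12, 6]
```

The lug is now right beside the post, so I continue in small steps.

{"fn": "step_arm", "kwargs": {
  "commands": "0 0 0 0 0 -0.01;0 0 0 0 0 -0.02;0 0 0 0 0 -0.02"
}}

```text
clock: 9.43
tcp_pos: [0.5632, 0.1244, 0.2807]
ee_rot: [0.0, 0.346, 0.938, -0.0]
contact_force: [-1.3, -3.3, -1.5]
gripper_width: 0.0108
grip_force: 107.5
```

```bash
python3 q.py
```

```text
{'clock': 9.4333, 'tcp_pos': [0.5632, 0.1244, 0.2807], 'ee_rot': [0.0, 0.3455, 0.9384, -0.0], 'contact_force': [-1.2518, -3.3069, -1.53], 'torque': [-0.6049, 0.2901, 0.3122], 'grip_force': 107.4921, 'gripper_width': 0.0108}
yaw -0.7056285842138537 [ 0.01  0.55  1.49 -0.    1.1  -0.85]
```

{"fn": "step_arm", "kwargs": {
  "commands": "0 0 0 0 0 -0.01;0 0 0 0 0 -0.02;0 0 0 0 0 -0.02"
}}

```text
clock: 9.68
tcp_pos: [0.5632, 0.1244, 0.2807]
ee_rot: [-0.0, 0.355, 0.935, -0.0]
contact_force: [-1.2, -3.5, -1.0]
gripper_width: 0.0107
grip_force: 107.5
```

```bash
python3 q.py
```

```text
{'clock': 9.6833, 'tcp_pos': [0.5632, 0.1244, 0.2807], 'ee_rot': [-0.0001, 0.3549, 0.9349, -0.0], 'contact_force': [-1.2235, -3.4916, -0.9806], 'torque': [-0.5914, 0.255, 0.2974], 'grip_force': 107.493, 'gripper_width': 0.0107}
yaw -0.7256339484408914 [ 0.01  0.55  1.49 -0.    1.1  -0.83]
```

{"fn": "step_arm", "kwargs": {
  "commands": "0 0 0 0 0 -0.01;0 0 0 0 0 -0.02;0 0 0 0 0 -0.02"
}}

```text
clock: 9.93
tcp_pos: [0.5632, 0.1244, 0.2807]
ee_rot: [-0.0, 0.364, 0.931, -0.0]
contact_force: [-1.3, -3.4, -1.4]
gripper_width: 0.0111
grip_force: 107.5
```

```bash
python3 q.py
```

```text
{'clock': 9.9333, 'tcp_pos': [0.5632, 0.1244, 0.2807], 'ee_rot': [-0.0, 0.3642, 0.9313, -0.0], 'contact_force': [-1.2943, -3.4124, -1.3728], 'torque': [-0.5954, 0.3323, 0.3169], 'grip_force': 107.4941, 'gripper_width': 0.0111}
yaw -0.745599233443027 [ 0.01  0.55  1.49 -0.    1.1  -0.81]
```

{"fn": "step_arm", "kwargs": {
  "commands": "0 0 0 0 0 -0.01;0 0 0 0 0 -0.02;0 0 0 0 0 -0.02"
}}

```text
clock: 10.18
tcp_pos: [0.5632, 0.1244, 0.2807]
ee_rot: [0.0, 0.373, 0.928, -0.0]
contact_force: [-1.7, -3.4, -0.4]
gripper_width: 0.0107
grip_force: 107.7
```

```bash
python3 q.py
```

```text
{'clock': 10.1833, 'tcp_pos': [0.5632, 0.1244, 0.2807], 'ee_rot': [0.0, 0.3733, 0.9277, -0.0001], 'contact_force': [-1.7214, -3.3546, -0.3734], 'torque': [-0.6509, 0.2924, 0.5887], 'grip_force': 107.6671, 'gripper_width': 0.0107}
yaw -0.7651620828715702 [ 0.01  0.55  1.49 -0.    1.1  -0.79]
```

The torque doubled, so the stop is met. I make one slight confirming step and hold.

{"fn": "step_arm", "kwargs": {
  "commands": "0 0 0 0 0 -0.005;0 0 0 0 0 -0.008;0 0 0 0 0 -0.008;0 0 0 0 0 -0.008;0 0 0 0 0 -0.008"
}}

```text
clock: 10.6
tcp_pos: [0.5632, 0.1244, 0.2807]
ee_rot: [-0.0, 0.377, 0.926, -0.0]
contact_force: [-2.7, -4.1, -0.6]
gripper_width: 0.0106
grip_force: 107.7
```

```bash
python3 q.py
```

```text
{'clock': 10.6, 'tcp_pos': [0.5632, 0.1244, 0.2807], 'ee_rot': [-0.0, 0.3768, 0.9263, -0.0], 'contact_force': [-2.7231, -4.14, -0.5933], 'torque': [-0.6285, 0.3519, 0.709], 'grip_force': 107.6802, 'gripper_width': 0.0106}
yaw -0.7726253183152587 [ 0.01  0.55  1.49 -0.    1.1  -0.78]
```

Home. I turn back to free the prongs, then lift.

{"fn": "step_arm", "kwargs": {
  "commands": "0 0 0 0 0 0.02;0 0 0 0 0 0.04;0 0 0 0 0 0.06;0 0 0 0 0 0.08;0 0 0 0 0 0.08;0 0 0 0 0 0.08"
}}

```text
clock: 11.1
tcp_pos: [0.5633, 0.1246, 0.2807]
ee_rot: [0.0, 0.34, 0.941, 0.0]
contact_force: [-0.8, 0.5, -2.2]
gripper_width: 0.0106
grip_force: 107.4
```

```bash
python3 q.py
```

```text
{'clock': 11.1, 'tcp_pos': [0.5633, 0.1246, 0.2807], 'ee_rot': [0.0001, 0.3396, 0.9406, 0.0003], 'contact_force': [-0.7518, 0.47, -2.2129], 'torque': [0.0066, -0.0467, 0.0269], 'grip_force': 107.3871, 'gripper_width': 0.0106}
yaw -0.6930677949538295 [ 0.01  0.55  1.49  0.    1.1  -0.86]
```

{"fn": "step_arm", "kwargs": {
  "commands": "0 0 0.2 0 0 0;0 0 0.4 0 0 0;0 0 0.6 0 0 0;0 0 0.9 0 0 0;0 0 1.3 0 0 0;0 0 2 0 0 0;0 0 3 0 0 0;0 0 4.5 0 0 0;0 0 5 0 0 0;0 0 5 0 0 0"
}}

```text
clock: 11.93
tcp_pos: [0.5634, 0.1244, 0.3326]
ee_rot: [0.002, 0.34, 0.941, 0.001]
contact_force: [-0.4, 0.1, -1.5]
gripper_width: 0.0112
grip_force: 107.5
```

```bash
python3 q.py
```

```text
{'clock': 11.9333, 'tcp_pos': [0.5634, 0.1244, 0.3326], 'ee_rot': [0.0016, 0.3395, 0.9406, 0.0006], 'contact_force': [-0.3576, 0.0661, -1.5262], 'torque': [0.0247, -0.0057, 0.0113], 'grip_force': 107.4643, 'gripper_width': 0.0112}
yaw -0.6928207804314837 [ 0.01  0.49  1.44  0.    1.21 -0.86]
```

{"fn": "step_arm", "kwargs": {
  "commands": "-1 2 0 0 0 0.06;-2.5 5 0 0 0 0.15;-4.3 8.4 0 0 0 0.25;-6.2 12 0 0 0 0.35;-8.1 15.5 0 0 0 0.45;-9.8 18.7 0 0 0 0.55;-11 21 0 0 0 0.63;-11.25 21.4 0 0 0 0.648;-11.25 21.4 0 0 0 0.648"
}}

```text
clock: 12.68
tcp_pos: [0.4498, 0.3395, 0.3302]
ee_rot: [-0.0, 0.021, 1.0, -0.0]
contact_force: [0.4, 0.1, -1.4]
gripper_width: 0.0107
grip_force: 107.5
```

{"fn": "step_arm", "kwargs": {
  "commands": "0 0 -1.5 0 0 0;0 0 -3.5 0 0 0;0 0 -5.5 0 0 0;0 0 -7 0 0 0;0 0 -7.4 0 0 0;0 0 -7.4 0 0 0;0 0 -7.4 0 0 0;0 0 -7.4 0 0 0;0 0 -7.4 0 0 0"
}}

```text
clock: 13.43
tcp_pos: [0.451, 0.3383, 0.2577]
ee_rot: [0.001, 0.023, 1.0, 0.0]
contact_force: [0.4, 0.2, -1.8]
gripper_width: 0.011
grip_force: 107.5
```

```bash
python3 q.py; python3 - <<'E'
from h import *
s=cap('side')
st=bot.state(); x,y,z=st['tcp_pos']; R=st['ee_rot'];yaw=2*np.arctan2(R[2],R[1])-np.pi
p=proj(s,(x,y,.05)).astype(int); u0,v0=p[0]-40,p[1]-40
im=np.clip(s['img'].astype(float)*1.6,0,255).astype('uint8')[v0:v0+75,u0:u0+80,::-1]; im=cv2.resize(im,(640,600),interpolation=cv2.INTER_CUBIC)
for k in(-1,1):
    for c,zz,col in(((x,y),z-.2115,(0,0,255)),((.4508,.3387),.030,(0,255,0))):
        a=yaw if zz!=.030 else -.045
        q=proj(s,(c[0]+k*.025*np.cos(a),c[1]+k*.025*np.sin(a),zz)); cv2.circle(im,tuple(int(i) for i in((q-[u0,v0]+.5)*8)),4,col,-1)
cv2.imwrite('pics/stand.png',im)
E
```

```text
{'clock': 13.4333, 'tcp_pos': [0.451, 0.3383, 0.2577], 'ee_rot': [0.0008, 0.0226, 0.9997, 0.0004], 'contact_force': [0.4124, 0.245, -1.7521], 'torque': [0.0194, 0.0566, 0.0085], 'grip_force': 107.5143, 'gripper_width': 0.011}
yaw -0.045225254264460446 [ 0.44  0.55  1.56 -0.    1.03 -1.09]
```

View pics/stand.png

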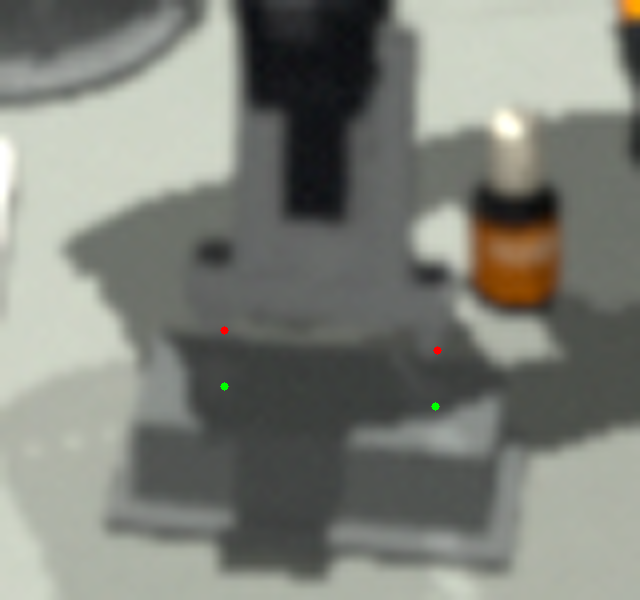

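The prongs (red) stand right over the stand holes (green). I lower gently.

{"fn": "step_arm", "kwargs": {
  "commands": "0 0 -0.6 0 0 0;0 0 -1.2 0 0 0;0 0 -1.5 0 0 0;0 0 -1.8 0 0 0;0 0 -2.0 0 0 0;0 0 -2.0 0 0 0;0 0 -2.0 0 0 0"
}}

```text
clock: 14.07
tcp_pos: [0.4507, 0.3384, 0.2366]
ee_rot: [-0.0, 0.022, 1.0, -0.0]
contact_force: [0.3, 0.5, -1.5]
gripper_width: 0.0105
grip_force: 107.5
```

{"fn": "step_arm", "kwargs": {
  "commands": "0 0 -0.1 0 0 0;0 0 -0.2 0 0 0;0 0 -0.3 0 0 0;0 0 -0.3 0 0 0;0 0 -0.3 0 0 0"
}}

```text
clock: 14.48
tcp_pos: [0.4507, 0.3384, 0.2337]
ee_rot: [-0.0, 0.022, 1.0, -0.0]
contact_force: [-0.1, 0.4, -1.6]
gripper_width: 0.0107
grip_force: 107.5
```

{"fn": "step_arm", "kwargs": {
  "commands": "0 0 -0.05 0 0 0;0 0 -0.1 0 0 0;0 0 -0.15 0 0 0;0 0 -0.2 0 0 0;0 0 -0.2 0 0 0"
}}

```text
clock: 14.9
tcp_pos: [0.4507, 0.3384, 0.2323]
ee_rot: [0.0, 0.022, 1.0, 0.0]
contact_force: [-3.9, -0.6, 4.9]
gripper_width: 0.0107
grip_force: 108.7
```

The spanner is seated at the same height and force as at the pick. I release and rise.

{"fn": "step_arm", "kwargs": {
  "commands": "0 0 0 0 0 0;0 0 0 0 0 0;0 0 0 0 0 0;0 0 0 0 0 0;0 0 0 0 0 0;0 0 0 0 0 0",
  "gripper": 0.5
}}

```text
clock: 15.4
tcp_pos: [0.4507, 0.3384, 0.2316]
ee_rot: [-0.0, 0.022, 1.0, -0.0]
contact_force: [0.1, 0.2, -0.5]
gripper_width: 0.0429
grip_force: 0.0
```

{"fn": "step_arm", "kwargs": {
  "commands": "0 0 1 0 0 0;0 0 3 0 0 0;0 0 6 0 0 0;0 0 9 0 0 0;0 0 12 0 0 0;-3 2 14 0 0 0;-6 4 16 0 0 0;-10 7 17 0 0 0;-14 9 17 0 0 0;-18 11 17 0 0 0"
}}

```text
clock: 16.23
tcp_pos: [0.2824, 0.4421, 0.4032]
ee_rot: [0.001, 0.023, 1.0, 0.001]
contact_force: [0.6, 0.1, -0.3]
gripper_width: 0.0429
grip_force: 0.0
```

```bash
python3 q.py; python3 - <<'E'
from h import *
s=cap('side');t=cap('top')
f=lambda im,u,v: cv2.resize(np.clip(im[v:v+60,u:u+80,::-1].astype(float)*1.8,0,255).astype('uint8'),(400,300),interpolation=cv2.INTER_CUBIC)
cv2.imwrite('pics/end.png',np.vstack([np.hstack([f(t['img'],345,118),f(t['img'],235,207)]),np.hstack([f(s['img'],258,160),f(s['img'],300,215)])]))
c=np.array([.563,.1255]); C=cloud(t); P=C[105:200,345:425].reshape(-1,3); r=np.hypot(*(P[:,:2]-c).T); Q=P[(P[:,2]>.066)&(P[:,2]<.08)&(r>.0545)&(r<.075)]
print(np.histogram(np.arctan2(*(Q[:,:2]-c).T[::-1]),32,(-np.pi,np.pi))[0].tolist())
box=np.zeros((400,640),bool); box[205:270,245:295]=1; m=box&(C[...,2]>.098)&(C[...,2]<.12); print(m.sum(),C[m].mean(0),np.percentile(C[m][:,2],[50,95]))
E
```

```text
{'clock': 16.2333, 'tcp_pos': [0.2824, 0.4421, 0.4032], 'ee_rot': [0.0008, 0.0226, 0.9997, 0.0009], 'contact_force': [0.5772, 0.1317, -0.2634], 'torque': [0.021, 0.06, 0.0441], 'grip_force': 0.0, 'gripper_width': 0.0429}
yaw -0.04520232580070571 [ 0.78  0.31  1.5   0.    1.32 -0.75]
[26, 0, 0, 0, 0, 0, 0, 0, 0, 0, 0, 0, 0, 0, 0, 0, 0, 0, 0, 0, 0, 0, 0, 0, 0, 0, 0, 0, 0, 0, 12, 34]
189 [0.44911514 0.33951835 0.10566732] [0.10584116 0.1081219 ]
```

View pics/end.png

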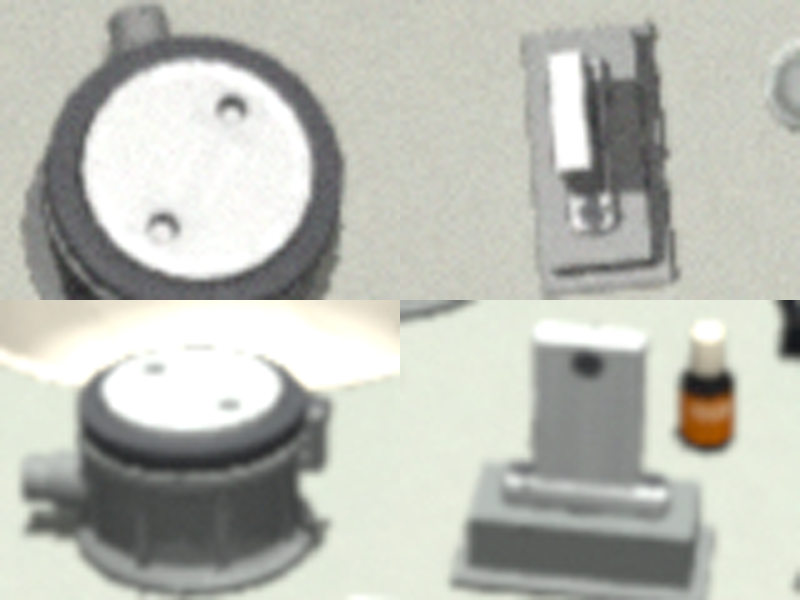

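The spanner is seated upright in its stand (grip top at crop (570,110), prong head on the block), and the lug lies against the post. I hand in.

```bash
python3 -c "
from rig import bot
print(bot.job_done())"
```

```text
the job is handed in; nothing more can be done
None
```

I turned the lock ring clockwise until the turning torque doubled at its stop, put the steel spanner back upright in its stand, and handed the job in at about 16 s; the hand-in returned no verdict.

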